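# Clear the yarn winder and hold its cover over the screw holes

### The job

The yarn winder is about to be closed: first lay the lint brush that lies across its open housing flat in the wide blue compartment of the tool tray and let go of it. Then take the blue cover plate by its orange ridge and hold it level, hovering about 15 mm above the housing's rim without touching it, with the large round opening over the spindle and all four screw holes lined up over the threaded holes so that each can be seen whole from above. Finish while still holding it there, motionless, and leave everything else on the table where it is.

Things in the scene. Friction and masses are not known exactly. Their poses are not given: they have to be found in the camera images.
- brush_center (a point): Centre of the lint brush, in its wooden handle, 9 mm above its underside and 85 mm from each end: a good place to grip (18 mm wide). x runs along the brush towards the bristles, z up.
- brush: Lint brush, about 60 g, 170 mm long in all: wooden handle (115 mm long, 18 wide, 18 high), metal ferrule (20 mm), black rigid bristle block (35 mm long, 22 wide). It starts lying across the open top of the winder housing near its middle, resting on both long walls. Origin: middle of its underside; x along it.
- tray: Low wooden tool tray, 208 x 120 mm, fixed to the table, long side along x; origin at the centre of its underside. Floor 3 mm, walls 4 mm thick, rims 15 mm above the table. Two long compartments side by side: on the +y side the wide one for the brush (blue floor), on the -y side the narrow one (grey floor), which holds a spanner.
- brush_slot (a point): Centre of the floor of the tray's wide blue compartment, the brush's place; inside it is 200 mm along x and 66 mm along y; its floor is 3 mm above the table, its walls rise 12 mm above the floor.
- cover: Blue cover plate, 180 x 120 x 5 mm, long side along x, about 300 g, lying flat, right way up, on a 3 mm cork mat. Four 14 mm screw holes at x = +-75, y = +-45 mm; a 36 mm round spindle opening at x = +45 mm; an orange grip ridge across its middle. Origin: centre of the plate's underside; z up.
- cover_grip (a point): Centre of the cover's orange grip ridge, 22 mm above the plate's underside. The ridge is 16 mm thick along x, 50 mm long along y, its top 34 mm above the plate's upper face. The plate balances within 2 mm of here. Axes as the cover's.
- winder: Yarn winder's white drive housing, 180 x 120 mm, long side along x, open at the top, fixed to the table. Inside: black belt wheel with the steel spindle end at x = +45, y = 0, 5 mm below the rim; motor at x = -50 mm. Origin: centre of its underside, on the table.
- housing_top (a point): Centre of the housing's open top, in the plane of its rim, 50 mm above the table. Four brass inserts with 6 mm black threaded holes, flush with the rim, in the corners at x = +-75, y = +-45 mm. Axes as the winder's; z up.
- thread_a (a point): Threaded hole A of the winder housing, its mouth at rim height (x = +75, y = +45 mm from the housing's centre).
- hole_a (a point): Screw hole A of the cover plate, its centre at the plate's underside (x = +75, y = +45 mm from the plate's centre); belongs over threaded hole A.
- thread_b (a point): Threaded hole B of the winder housing, its mouth at rim height (x = +75, y = -45 mm from the housing's centre).
- hole_b (a point): Screw hole B of the cover plate, its centre at the plate's underside (x = +75, y = -45 mm from the plate's centre); belongs over threaded hole B.
- thread_c (a point): Threaded hole C of the winder housing, its mouth at rim height (x = -75, y = +45 mm from the housing's centre).
- hole_c (a point): Screw hole C of the cover plate, its centre at the plate's underside (x = -75, y = +45 mm from the plate's centre); belongs over threaded hole C.
- thread_d (a point): Threaded hole D of the winder housing, its mouth at rim height (x = -75, y = -45 mm from the housing's centre).
- hole_d (a point): Screw hole D of the cover plate, its centre at the plate's underside (x = -75, y = -45 mm from the plate's centre); belongs over threaded hole D.
- spanner: Steel spanner, 146 mm long and 6 mm high, in the tray's narrow compartment; to be left alone. Origin at the centre of its underside.
- scissors: Scissors with red handles, about 145 mm long and 8 mm high, lying on the near part of the table; to be left alone. Origin on the table near the pivot.
- phone: Black phone, 150 x 74 x 9 mm, lying on the left part of the table; to be left alone. Origin at the centre of its underside.
- glasses: Folding spectacles with black frames, 135 mm wide and 45 mm high, at the left side; to be left alone. Origin on the table below the nose bridge, arms towards -x.
- mug: Blue mug, 80 mm across and 92 mm high, at the far side; to be left alone. Origin at the centre of its underside.
- hoop: Wooden embroidery hoop, 170 mm across and 10 mm high, lying at the far side; to be left alone. Origin at the centre of its underside.
- yarn_cone: Wine-red cone of yarn, 96 mm across and 120 mm high, at the right side; to be left alone. Origin at the centre of its underside.
- screw_dish: Steel dish 92 mm across with four brass thumb screws standing in it, 24 mm high, on the near part of the table; to be left alone. Origin at the centre of its underside.
Not all that is in view belongs to the job. What is meant by the brush is not red, and is the smaller of those in its own colour.

How it is judged:
By the outcome, as a careful person would: the job done as asked, in the order asked, and still so for the second after the job is handed in, while the arm keeps its last pose, push and grip.
It also fails if it takes over 64 s, if anything falls off the work surface, if the arm or the gripper's body presses on something with over 40 N, if the wrist force passes 120 N, or if a joint passes its speed limit or range.

### The arm

A 6-joint arm with a two-finger parallel gripper is mounted at the origin on the work surface. World frame = base frame: x ahead of the robot, y to its left, z up, the work surface at z = 0. Lengths are in m, angles in degrees, forces in N, time in s.
With the tool pointing down it reaches from about 0.425 to 1.125 m from the base axis. Payload 14.9 kg.
Tool frame: the origin (TCP) lies between the finger pads; the fingertips stand tcp_to_tips ahead of it and the grasp point (between the pads) lies 11 mm behind it (tcp_to_tips is the distance from the TCP to the fingertips, in m); z points along the fingers, x is the direction in which the jaws open and shut, and the axes are right-handed (so a half turn about z gives the same grasp; the last joint's range is limited). The gripper opens to 91 mm and grips with 3 to 60 N. Pads are 32 mm wide; open, the fingers measure 118 mm over their backs; the gripper's body (76 mm by 178 mm) begins 60 mm behind the grasp point.
Start: joints at [-72.439, 21.709, 99.362, -0, 58.929, -1.908], TCP at [0.233, -0.66, 0.222] pointing down, gripper open.
Joint ranges: [-158.91, 158.91], [-42.39, 125.64], [0.06, 152.35], [-60.88, 240.88], [17.5, 164.5], [-176.32, 176.32]. Speed limits (degrees/s): [108.29, 108.29, 136.94, 180, 180, 180].

### API

Orientations are given as a 3x3 rotation matrix whose columns are the frame's x, y, z axes.
In Python, from plant import state, grab_frame, close_job, tcp_to_tips gives the robot as it stands.
- The arm moves only by the shell command python3 -m crank 'ROWS' [OPENING] [FORCE]. ROWS is JSON, a list of rows, each a list of 6 numbers: the shift along the tool's x, y, z in mm, then the turn, a rotation vector about the tool's x, y, z in degrees. A call has 1 to 12 rows; each row shifts and turns the commanded pose from where the row before left it, along the tool's axes as they then stand; what a row does not reach is not made up. A row lasts 1/12 s, in which the tool goes at most 41.7 mm and 7.16 degrees, less where a joint would pass 70% of its speed; a pose out of reach is approached as far as the arm can. A call with a gripper value outside its range is refused whole. OPENING is the finger opening in mm, from 0 to 91.2, set as the call begins (- or left out, the last holds). The fingers move at their own pace and stop on an object; FORCE is the grip in N (left out, the last holds). Time passes only in rows, so rows that do not move let the fingers close. It gives the time, the measured TCP pose, the force and the opening at its end, in the units of the state.
- state(): the state, without advancing time (a new reading comes with each control period).
- grab_frame(name): name is "scene" or "top" or "wrist"; returns a dict with "image" (400x640x3 uint8, blue, green, red), "camera_matrix" (3x3 intrinsics, pixels), "pose" (4x4, takes a point from camera to world coordinates). Camera axes: x right, y up, looking along -z (the intrinsics and any distortion apply to the point x, -y, -z); pixel columns grow to the right and rows downward; lengths in m; the calibration is good to about 2 mm. A picture is of the moment at which its call begins. There is no depth.
- close_job(): hands the job in, once; it reports no verdict.
The state is a dict: "t": time; "qpos": joint angles; "joint_velocities": joint speeds; "joint_torque": joint torques, N m; "eef_pos": TCP position; "tool_rot": TCP orientation; "wrist_force": force on the tool from outside, world axes, zero at the start; "torque": the same for the moment, N m; "finger_gap": finger opening in m.
Only numpy, scipy, OpenCV 4.12 (cv2) and the standard library are available. Lean on these libraries where they do the work, as an engineer would, in place of code of your own. Each camera call takes 0.05 s, during which the arm holds its last target. There are 200 camera calls.

## Working session

There is one attempt and no reset: what is moved stays moved. The work goes in short steps, Python scripts to look and compute and a shell command to move; the robot and the scene stay as the last step left them, time stands still between calls to the robot, and variables do not carry over. Pictures are saved under pics/ and viewed, about 8 in all and at most 12, crops included, and the job is handed in when it is done.

```bash
mkdir -p pics; ls
cat > h.py <<'E'
import numpy as np, cv2
from plant import state, grab_frame, close_job, tcp_to_tips
def shot(name,fn):
    f=grab_frame(name); cv2.imwrite(f'pics/{fn}.png',f['image']); np.savez(f'pics/{fn}.npz',K=f['camera_matrix'],P=f['pose']); return f
def load(fn):
    d=np.load(f'pics/{fn}.npz'); return dict(image=cv2.imread(f'pics/{fn}.png'),camera_matrix=d['K'],pose=d['P'])
def ray(f,u,v,z):
    K=f['camera_matrix'];P=f['pose'];d=np.linalg.inv(K)@[u,v,1];d=P[:3,:3]@[d[0],-d[1],-d[2]];o=P[:3,3]
    return o+d*(z-o[2])/d[2]
def proj(f,p):
    P=f['pose'];c=P[:3,:3].T@(np.array(p)-P[:3,3]);q=f['camera_matrix']@[c[0],-c[1],-c[2]];return q[:2]/q[2]
E
python3 - <<'E'
from h import *
np.set_printoptions(precision=4,suppress=True)
for n in('top','scene','wrist'):
    f=shot(n,n+'0');print(n,f['camera_matrix'].tolist(),f['pose'].tolist(),[k for k in f])
s=state();print(tcp_to_tips,s)
E
```

```text
pics
top [[503.87237294640585, 0.0, 325.33772584683203], [0.0, 503.87237294640585, 197.9116738776217], [0.0, 0.0, 1.0]] [[0.024030709392908665, 0.9956540853001923, -0.08997481553807564, 0.4076192548616732], [-0.9996400715771053, 0.022857736248321273, -0.01404461430305251, -0.03225342956339677], [-0.011926957004739072, 0.09027993308947092, 0.995845008712685, 1.5995641826421998], [0.0, 0.0, 0.0, 1.0]] ['image', 'camera_matrix', 'pose']
scene [[398.0758802000956, 0.0, 318.3541849937574], [0.0, 398.0758802000956, 202.45197776490528], [0.0, 0.0, 1.0]] [[-0.1364368365047387, -0.5290601035111168, 0.8375442654077372, 1.7575774323718456], [0.9904404573310482, -0.09018659625012389, 0.1043747016219991, 0.12144895386374749], [0.020314776061857394, 0.8437782793658674, 0.5363073047646592, 0.850618486743153], [0.0, 0.0, 0.0, 1.0]] ['image', 'camera_matrix', 'pose']
wrist [[280.8311468634261, 0.0, 321.91706466968606], [0.0, 280.8311468634261, 198.09034088913006], [0.0, 0.0, 1.0]] [[0.3331533582221784, 0.9061184155015538, 0.2606880453611849, 0.3066747622438948], [-0.9428725738033609, 0.32028000851072386, 0.09171709610423547, -0.6338682879083402], [-0.0003866195905506946, -0.2763514668629804, 0.96105656300135, 0.38550306692442243], [0.0, 0.0, 0.0, 1.0]] ['image', 'camera_matrix', 'pose']
0.008 {'t': 0.15, 'qpos': array([-72.4407,  21.7336,  99.3869,   0.0018,  58.9285,  -1.9064]), 'joint_velocities': array([-0.035 , -0.0615, -0.1319,  0.0782, -0.0185, -0.0359]), 'joint_torque': array([ -0.0021, -76.4118, -43.4657,   0.065 ,   0.041 ,  -0.0001]), 'eef_pos': array([ 0.2332, -0.6597,  0.2214]), 'tool_rot': array([[ 0.3332, -0.9428, -0.0002],
       [-0.9428, -0.3332,  0.0008],
       [-0.0009, -0.0001, -1.    ]]), 'wrist_force': array([ 0.0094, -0.1228,  0.2038]), 'torque': array([ 0.0378, -0.0086, -0.0003]), 'finger_gap': 0.09098038206285486}
```

View pics/top0.png

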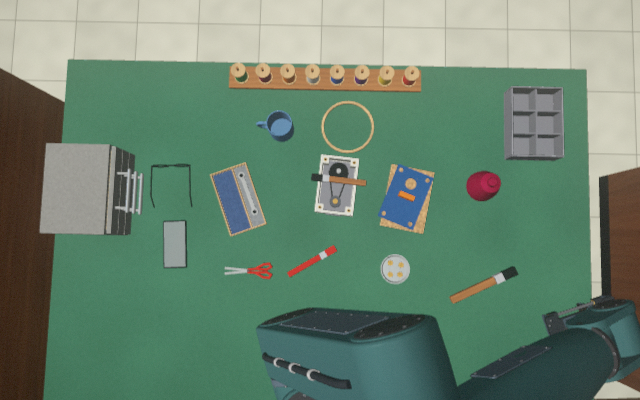

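View pics/scene0.png

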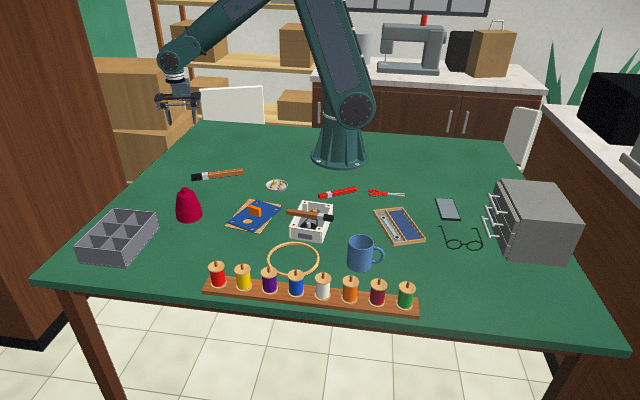

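Candidates for the brush: wood/black across the housing (338,181), a larger wood/black one (484,285), and a red one (312,262). By the description, it is the one at (338,181). I'll check it with one crop and take measurements.

Run:
```python
from h import *
np.set_printoptions(precision=4,suppress=True)
f=load('top0');im=f['image'];hsv=cv2.cvtColor(im,cv2.COLOR_BGR2HSV)
c=cv2.resize(im[140:245,195:455],None,fx=3,fy=3,interpolation=cv2.INTER_CUBIC);cv2.imwrite('pics/crop0.png',c)
def rect(m,z,name,box):
    M=np.zeros_like(m);x0,y0,x1,y1=box;M[y0:y1,x0:x1]=m[y0:y1,x0:x1]
    cs=cv2.findContours(M,cv2.RETR_EXTERNAL,cv2.CHAIN_APPROX_NONE)[0]
    pts=max(cs,key=cv2.contourArea)[:,0]
    w=np.array([ray(f,u,v,z)[:2] for u,v in pts],np.float32)*1000
    (cx,cy),(a,b),t=cv2.minAreaRect(w); 
    if a<b:a,b,t=b,a,t-90
    print(name,round(cx,1),round(cy,1),'len',round(a,1),round(b,1),'ang',round((t+90)%180-90,1))
H,S,V=cv2.split(hsv)
blue=((H>100)&(H<125)&(S>90)).astype(np.uint8)*255
notgreen=(~((H>60)&(H<95)&(S>80))).astype(np.uint8)*255
rect(blue,.008,'cover',(375,155,440,240))
rect(blue,.003,'blueslot',(200,155,270,240))
rect(notgreen,.015,'tray',(200,155,275,240))
white=((S<60)&(V>150)).astype(np.uint8)*255
rect(cv2.morphologyEx(white,cv2.MORPH_CLOSE,np.ones((9,9))),.05,'housing',(305,145,370,225))
org=((H>5)&(H<20)&(S>110)).astype(np.uint8)*255
rect(org,.068,'handle',(320,165,372,195))
rect(org,.042,'ridge',(392,180,420,210))
rect(notgreen,.065,'brush?',(308,170,368,190))
```

```text
cover 562.5 -262.2 len 177.9 118.0 ang -21.6
blueslot 533.5 290.1 len 192.2 58.1 ang 20.7
tray 542.0 267.7 len 213.0 125.7 ang 20.8
housing 590.0 -42.9 len 182.0 121.4 ang -5.4
handle 601.1 -76.2 len 110.7 18.0 ang 84.1
ridge 561.3 -260.9 len 49.8 18.0 ang 69.3
brush? 603.9 -49.5 len 168.7 58.7 ang -88.7
```

View pics/crop0.png

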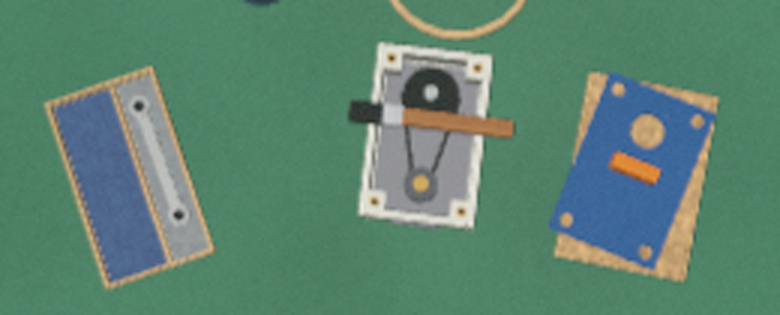

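The crop confirms it. The small wood/black brush lies across the housing, with its bristles on the left (+y) side at crop (365,112), its ferrule at (393,115) and its handle out to (512,128). The cover's big opening and the spindle both point up (+x). I'll take the brush centre as about (604,-49) mm at 84°.

```bash
cat >> h.py <<'E'
from scipy.spatial.transform import Rotation as Ro
def rel(x,y,z,ang):
    """mm target for TCP, jaw axis angle deg, tool vertical; turn is rotvec in tool axes (after/before shift: shift in present axes)"""
    s=state();R=s['tool_rot'];d=R.T@(np.array([x,y,z])-s['eef_pos']*1000)
    a=np.radians(ang);X=np.array([np.cos(a),np.sin(a),0]);Z=np.array([0,0,-1.]);T=np.stack([X,np.cross(Z,X),Z],1)
    print('t',round(s['t'],2),'pos',s['eef_pos'].round(4),'jaw',round(np.degrees(np.arctan2(R[1,0],R[0,0])),2),'shift',d.round(1),'turn',np.degrees(Ro.from_matrix(R.T@T).as_rotvec()).round(2),'F',s['wrist_force'].round(1),'gap',round(s['finger_gap']*1000,1))
E
python3 -c "
from h import *
rel(604,-49,200,-5.9)"
```

```text
t 0.15 pos [ 0.2332 -0.6597  0.2214] jaw -70.54 shift [-452.2 -553.1   21.8] turn [-3.000e-02  4.000e-02 -6.464e+01] F [ 0.  -0.1  0.2] gap 91.0
```

```bash
python3 -m crank '[[-23,-28,1,0,0,0],[-23,-28,1,0,0,0],[-23,-28,1,0,0,0],[-23,-28,1,0,0,0],[-23,-28,1,0,0,0],[-23,-28,1,0,0,0],[-23,-28,1,0,0,0],[-23,-28,1,0,0,0],[-23,-28,1,0,0,0],[-23,-28,1,0,0,0],[-23,-28,1,0,0,0],[-23,-28,1,0,0,0]]' 40 20
python3 -m crank '[[-23,-28,1,0,0,0],[-23,-28,1,0,0,0],[-23,-28,1,0,0,0],[-23,-28,1,0,0,0],[-23,-28,1,0,0,0],[-23,-28,1,0,0,0],[-23,-28,1,0,0,0],[-10,-14,1,0,0,0]]'
python3 -m crank '[[0,0,0,0,0,-6.5],[0,0,0,0,0,-6.5],[0,0,0,0,0,-6.5],[0,0,0,0,0,-6.5],[0,0,0,0,0,-6.5],[0,0,0,0,0,-6.5],[0,0,0,0,0,-6.5],[0,0,0,0,0,-6.5],[0,0,0,0,0,-6.5],[0,0,0,0,0,-6],[0,0,0,0,0,0],[0,0,0,0,0,0]]'
python3 - <<'E'
from h import *
f=shot('wrist','w1');rel(604,-49,60,-5.9)
print(proj(f,[.604,-.049,.068]),proj(f,[.596,-.13,.068]))
E
```

```text
t: 1.15
eef_pos: [0.4586, -0.2861, 0.2099]
tool_rot: [[0.333, -0.943, 0.0], [-0.943, -0.333, -0.0], [0.0, 0.0, -1.0]]
wrist_force: [-0.9, -1.7, 1.2]
finger_gap: 0.0401
t: 1.82
eef_pos: [0.6005, -0.0535, 0.2019]
tool_rot: [[0.335, -0.942, 0.0], [-0.942, -0.335, 0.0], [-0.0, -0.0, -1.0]]
wrist_force: [0.4, -0.3, 0.4]
finger_gap: 0.0403
t: 2.82
eef_pos: [0.599, -0.0566, 0.2018]
tool_rot: [[0.994, -0.108, -0.0], [-0.108, -0.994, 0.0], [-0.0, -0.0, -1.0]]
wrist_force: [0.5, -1.1, -0.4]
finger_gap: 0.0399
t 2.87 pos [ 0.599  -0.0565  0.2018] jaw -6.25 shift [  4.1  -8.  141.8] turn [-0.    0.01 -0.35] F [ 0.2  0.5 -0.2] gap 40.0
[325.97568213 184.09272198] [326.41417178 251.97777897]
```

View pics/w1.png

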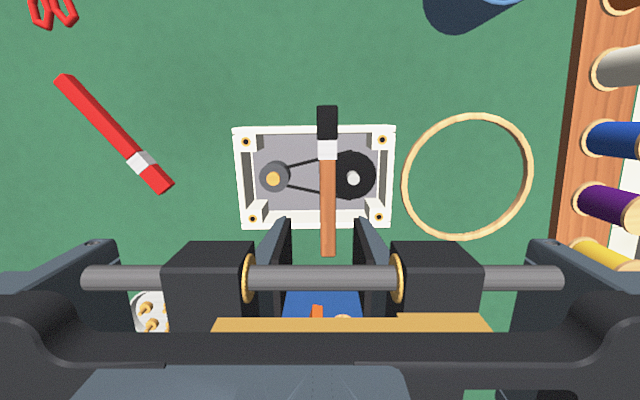

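The wrist view shows the brush almost vertical in the image, from (327,106) to (328,257). Brass inserts are at about (246,141), (383,140), (253,218) and (379,216). I'll refine both brush and inserts from this view.

```bash
cat >> h.py <<'E'
def brass(f,box,z):
    x0,y0,x1,y1=box;h=cv2.cvtColor(f['image'],cv2.COLOR_BGR2HSV)
    m=((h[...,0]>12)&(h[...,0]<32)&(h[...,1]>70)).astype(np.uint8)*255
    M=np.zeros_like(m);M[y0:y1,x0:x1]=m[y0:y1,x0:x1]
    M=cv2.morphologyEx(M,cv2.MORPH_CLOSE,np.ones((7,7)))
    n,l,st,c=cv2.connectedComponentsWithStats(M)
    return [(c[i].round(1),int(st[i,4]),(ray(f,*c[i],z)*1000)[:2].round(1)) for i in range(1,n) if st[i,4]>15]
E
python3 - <<'E'
from h import *
f=load('w1');
for r in brass(f,(235,125,395,230),.05):print(r)
h=cv2.cvtColor(f['image'],cv2.COLOR_BGR2HSV)
m=((h[...,0]>5)&(h[...,0]<18)&(h[...,1]>100)).astype(np.uint8);m[:120]=0;m[265:]=0;m[:,:312]=0;m[:,345:]=0
c=max(cv2.findContours(m,0,1)[0],key=cv2.contourArea)[:,0]
w=np.array([ray(f,*p,.068)[:2]*1000 for p in c],np.float32);print(cv2.minAreaRect(w), ray(f,327,106,.068),ray(f,328,257,.068))
E
```

```text
(array([381.8, 139.2]), 71, array([670.4,  -9.3]))
(array([245.3, 141.2]), 68, array([520.2,   4.8]))
(array([327.4, 161.5]), 34, array([608.1, -27.4]))
(array([272.7, 178.3]), 164, array([543.8, -39.8]))
(array([323. , 215.1]), 45, array([596.3, -90.6]))
(array([335. , 219.5]), 20, array([610. , -97.6]))
(array([378.5, 216.4]), 53, array([662. , -99.4]))
(array([252.3, 218.3]), 54, array([511.8, -85.4]))
((602.1526489257812, -79.12890625), (113.05093383789062, 17.55401039123535), 84.50819396972656) [0.61347728 0.03126755 0.068     ] [ 0.59717561 -0.13666719  0.068     ]
```

```bash
python3 -m crank '[[5.5,-5,0,0,0,-0.75],[0,0,30,0,0,0],[0,0,30,0,0,0],[0,0,30,0,0,0],[0,0,25,0,0,0],[0,0,15,0,0,0],[0,0,8,0,0,0],[0,0,3.5,0,0,0],[0,0,0,0,0,0]]' 40 20
python3 -c "
from h import *
rel(605,-52,60,-5.5)"
```

```text
t: 3.62
eef_pos: [0.6053, -0.052, 0.0603]
tool_rot: [[0.996, -0.093, -0.0], [-0.093, -0.996, 0.0], [-0.0, -0.0, -1.0]]
wrist_force: [-1.0, -0.2, -0.1]
finger_gap: 0.0398
t 3.62 pos [ 0.6053 -0.052   0.0603] jaw -5.31 shift [-0.3  0.   0.3] turn [-0.    0.02  0.19] F [-1.  -0.2 -0.1] gap 39.8
```

```bash
python3 -m crank '[[0,0,0,0,0,0],[0,0,0,0,0,0],[0,0,0,0,0,0],[0,0,0,0,0,0],[0,0,0,0,0,0],[0,0,0,0,0,0],[0,0,0,0,0,0],[0,0,0,0,0,0]]' 8 20
python3 -m crank '[[0,0,-4,0,0,0],[0,0,-8,0,0,0],[0,0,-15,0,0,0],[0,0,-20,0,0,0],[0,0,-20,0,0,0],[0,0,-15,0,0,0],[0,0,-8,0,0,0],[0,0,0,0,0,0],[0,0,0,0,0,0]]'
python3 - <<'E'
from h import *
# tray centre from top (542,267.7)@20.8; slot = tray + offset +y
f=load('top0')
a=np.radians(20.8);print(np.array([542,267.7])+25*np.array([-np.sin(a),np.cos(a)]))
rel(533,291,150,20.8-90)
shot('wrist','w2')
E
```

```text
t: 4.28
eef_pos: [0.6056, -0.0523, 0.0613]
tool_rot: [[0.996, -0.092, 0.001], [-0.092, -0.996, -0.0], [0.001, 0.0, -1.0]]
wrist_force: [-1.6, 0.6, 7.6]
finger_gap: 0.0178
t: 5.03
eef_pos: [0.605, -0.0522, 0.1505]
tool_rot: [[0.996, -0.092, 0.0], [-0.092, -0.996, -0.0], [0.0, 0.0, -1.0]]
wrist_force: [0.3, 0.3, -1.1]
finger_gap: 0.0178
[533.12232594 291.07064191]
t 5.03 pos [ 0.605  -0.0522  0.1505] jaw -5.28 shift [-103.3 -335.1    0.4] turn [-1.000e-02 -2.000e-02  6.392e+01] F [ 0.3  0.3 -1.1] gap 17.8
```

View pics/w2.png

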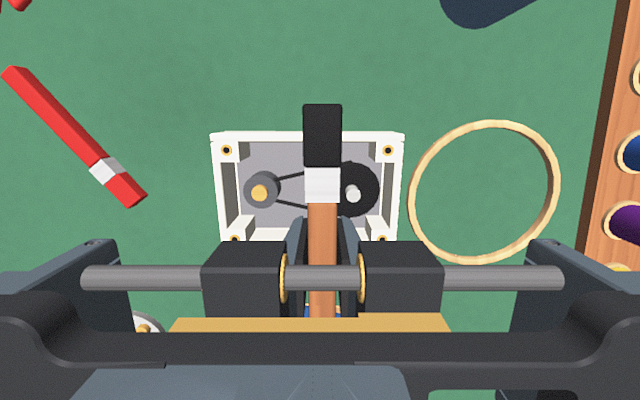

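The brush is held at 17.8 mm and clear of the housing, with the bristles at (322,135). Next I'll carry it to the tray.

```bash
python3 -m crank '[[-10,-33,0,0,0,0],[-10,-33,0,0,0,0],[-10,-33,0,0,0,0],[-10,-33,0,0,0,0],[-10,-33,0,0,0,0],[-10,-33,0,0,0,0],[-10,-33,0,0,0,0],[-10,-33,0,0,0,0],[-10,-33,0,0,0,0],[-10,-33,0,0,0,0],[-3,-5,0,0,0,0]]'
python3 -m crank '[[0,0,0,0,0,6.5],[0,0,0,0,0,6.5],[0,0,0,0,0,6.5],[0,0,0,0,0,6.5],[0,0,0,0,0,6.5],[0,0,0,0,0,6.5],[0,0,0,0,0,6.5],[0,0,0,0,0,6.5],[0,0,0,0,0,6.5],[0,0,0,0,0,5.4],[0,0,0,0,0,0],[0,0,0,0,0,0]]'
python3 - <<'E'
from h import *
rel(533,291,14.5,20.8-90)
f=shot('wrist','w3');print([proj(f,[.533+s*.1*np.cos(.363)-t*.033*np.sin(.363),.291+s*.1*np.sin(.363)+t*.033*np.cos(.363),.003]).round() for s in(-1,1) for t in(-1,1)])
E
```

```text
t: 6.0
eef_pos: [0.532, 0.2946, 0.1493]
tool_rot: [[0.996, -0.09, -0.001], [-0.09, -0.996, 0.0], [-0.001, 0.0, -1.0]]
wrist_force: [-0.1, -0.7, 0.1]
finger_gap: 0.018
t: 7.0
eef_pos: [0.533, 0.2905, 0.1495]
tool_rot: [[0.358, -0.934, -0.001], [-0.934, -0.358, -0.001], [0.0, 0.001, -1.0]]
wrist_force: [0.0, 0.8, -0.5]
finger_gap: 0.0181
t 7.0 pos [0.533  0.2905 0.1495] jaw -69.01 shift [ -0.5  -0.4 135. ] turn [ 0.08 -0.01  0.19] F [ 0.   0.8 -0.5] gap 18.1
[array([348., 266.]), array([294., 266.]), array([353.,  95.]), array([290.,  95.])]
```

View pics/w3.png

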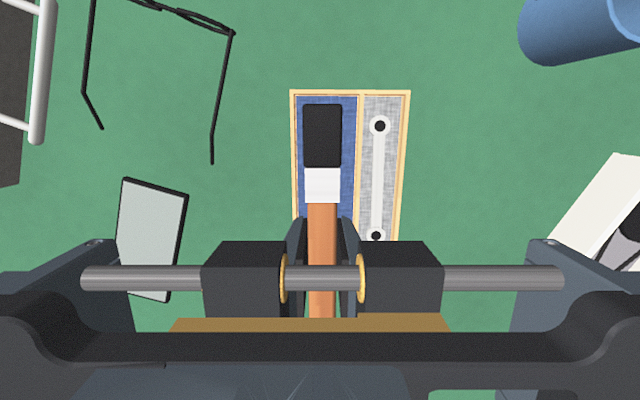

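The brush sits over the blue compartment, which spans u of about 296–356 at v≈96, so its centre is about 3 mm to tool +x of the brush. I'll shift and lower.

```bash
python3 -m crank '[[2.5,0,10,0,0,0],[0,0,30,0,0,0],[0,0,30,0,0,0],[0,0,25,0,0,0],[0,0,18,0,0,0],[0,0,10,0,0,0],[0,0,6,0,0,0],[0,0,3,0,0,0],[0,0,0,0,0,0],[0,0,0,0,0,0]]'
python3 -c "
from h import *
rel(533,291,14.5,20.8-90)"
```

```text
t: 7.88
eef_pos: [0.5348, 0.2888, 0.0193]
tool_rot: [[0.356, -0.935, 0.001], [-0.935, -0.356, 0.001], [-0.0, -0.001, -1.0]]
wrist_force: [0.3, -0.0, -1.1]
finger_gap: 0.0175
t 7.88 pos [0.5348 0.2888 0.0193] jaw -69.16 shift [-2.7  0.9  4.8] turn [-0.07  0.01  0.04] F [ 0.3 -0.  -1.1] gap 17.5
```

```bash
python3 -m crank '[[0,0,2,0,0,0],[0,0,1.5,0,0,0],[0,0,0,0,0,0],[0,0,0,0,0,0]]'
python3 -m crank '[[0,0,1,0,0,0],[0,0,0,0,0,0],[0,0,0,0,0,0]]'
```

```text
t: 8.22
eef_pos: [0.5344, 0.2886, 0.0152]
tool_rot: [[0.356, -0.935, 0.0], [-0.935, -0.356, 0.0], [-0.0, -0.0, -1.0]]
wrist_force: [-0.7, -0.4, -0.9]
finger_gap: 0.018
t: 8.47
eef_pos: [0.5344, 0.2887, 0.0146]
tool_rot: [[0.355, -0.935, 0.0], [-0.935, -0.355, 0.0], [-0.0, -0.0, -1.0]]
wrist_force: [-3.6, -1.6, 10.4]
finger_gap: 0.0176
```

```bash
python3 -m crank '[[0,0,0,0,0,0],[0,0,0,0,0,0],[0,0,0,0,0,0],[0,0,0,0,0,0],[0,0,0,0,0,0],[0,0,-5,0,0,0],[0,0,-15,0,0,0],[0,0,-30,0,0,0],[0,0,-35,0,0,0],[0,0,-35,0,0,0],[0,0,-35,0,0,0],[0,0,-35,0,0,0]]' 25 20
python3 - <<'E'
from h import *
rel(562,-261,200,-21.6);shot('wrist','w4')
E
```

```text
t: 9.47
eef_pos: [0.5339, 0.2884, 0.206]
tool_rot: [[0.355, -0.935, 0.0], [-0.935, -0.355, 0.0], [-0.0, -0.0, -1.0]]
wrist_force: [0.5, 0.2, -1.0]
finger_gap: 0.025
t 9.47 pos [0.5339 0.2884 0.206 ] jaw -69.18 shift [523.5 169.    6. ] turn [-1.000e-02 -0.000e+00 -4.758e+01] F [ 0.5  0.2 -1. ] gap 25.0
```

View pics/w4.png

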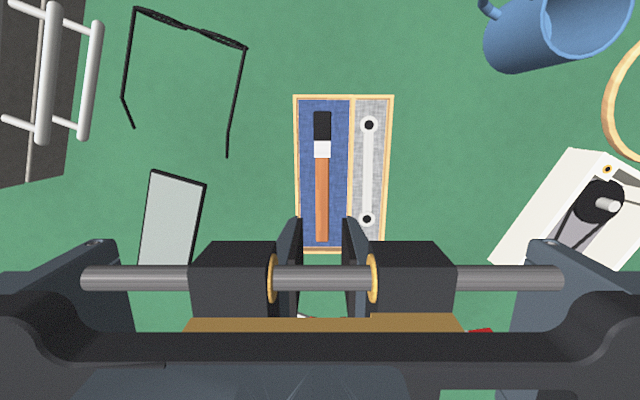

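The brush lies flat in the blue compartment, from (322,112) to (321,241), and has been released. Now to the cover.

```bash
python3 -m crank '[[34,11,0,0,0,0],[34,11,0,0,0,0],[34,11,0,0,0,0],[34,11,0,0,0,0],[34,11,0,0,0,0],[34,11,0,0,0,0],[34,11,0,0,0,0],[34,11,0,0,0,0],[34,11,0,0,0,0],[34,11,0,0,0,0],[34,11,0,0,0,0],[34,11,0,0,0,0]]' 50
python3 -m crank '[[34,11,0,0,0,0],[34,11,0,0,0,0],[34,11,0,0,0,0],[13,4,0,0,0,0],[0,0,0,0,0,-6.8],[0,0,0,0,0,-6.8],[0,0,0,0,0,-6.8],[0,0,0,0,0,-6.8],[0,0,0,0,0,-6.8],[0,0,0,0,0,-6.8],[0,0,0,0,0,-6.8],[0,0,0,0,0,0]]'
python3 - <<'E'
from h import *
rel(562,-261,200,-21.6);f=shot('wrist','w5')
h=cv2.cvtColor(f['image'],cv2.COLOR_BGR2HSV)
def rect(m,z,n):
    m=m.astype(np.uint8); m[240:]=0
    for c in cv2.findContours(m,0,1)[0]:
        if cv2.contourArea(c)<150: continue
        w=np.array([ray(f,*p,z)[:2]*1000 for p in c[:,0]],np.float32);print(n,c[:,0].min(0),c[:,0].max(0),cv2.minAreaRect(w))
rect((h[...,0]>5)&(h[...,0]<20)&(h[...,1]>190),.042,'ridge')
rect((h[...,0]>100)&(h[...,0]<125)&(h[...,1]>90),.008,'cover')
E
```

```text
t: 10.52
eef_pos: [0.5556, -0.1415, 0.2042]
tool_rot: [[0.355, -0.935, 0.0], [-0.935, -0.355, -0.0], [0.0, -0.0, -1.0]]
wrist_force: [1.1, 0.7, 0.0]
finger_gap: 0.0498
t: 11.52
eef_pos: [0.5621, -0.26, 0.2039]
tool_rot: [[0.932, -0.362, -0.0], [-0.362, -0.932, 0.0], [-0.0, -0.0, -1.0]]
wrist_force: [-1.2, -0.8, -0.2]
finger_gap: 0.0501
t 11.52 pos [ 0.5621 -0.26    0.2039] jaw -21.24 shift [0.3 1.  3.9] turn [-0.01  0.01  0.36] F [-1.2 -0.8 -0.2] gap 50.1
cover [253 136] [396 225] ((563.2472534179688, -265.6413879394531), (119.49481964111328, 180.4503173828125), 69.04109954833984)
```

View pics/w5.png

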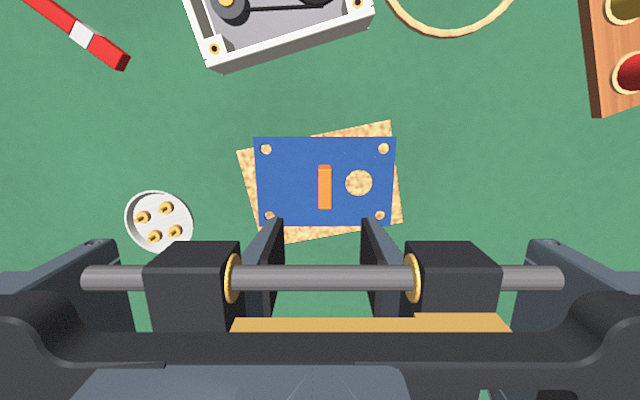

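The wrist view shows the cover in full. Its holes are at about (266,149), (384,148), (270,215) and (380,214), the opening is at (358,183), and the ridge runs from (324,166) to (324,209). I'll refine its position from the holes.

Run:
```python
from h import *
f=load('w5');h=cv2.cvtColor(f['image'],cv2.COLOR_BGR2HSV)
m=((h[...,0]>100)&(h[...,0]<125)&(h[...,1]>90)).astype(np.uint8);m[240:]=0
cs,hi=cv2.findContours(m,cv2.RETR_CCOMP,1)
for c,k in zip(cs,hi[0]):
    if k[3]>=0 and cv2.contourArea(c)>20:
        p=c[:,0];u,v=(p.min(0)+p.max(0))/2;print(u,v,cv2.contourArea(c),(ray(f,u,v,.008)*1000).round(1))
for u,v in((324.5,167),(324.5,209)):print((ray(f,u,v,.042)*1000).round(1))
rel(563,-265,200,-21)
```

```text
358.5 182.0 626.0 [ 605.4 -280.8    8. ]
324.5 186.5 692.5 [ 561.6 -270.3    8. ]
265.5 148.5 123.5 [ 509.6 -196.9    8. ]
383.0 147.5 119.0 [ 649.1 -249.7    8. ]
[ 572.7 -240.6   42. ]
[ 554.1 -288.9   42. ]
t 11.57 pos [ 0.5622 -0.26    0.204 ] jaw -21.68 shift [2.6 4.3 4. ] turn [-0.    0.   -0.68] F [ 0.4 -0.9  0.6] gap 50.0
```

```bash
python3 -m crank '[[3,4.4,10,0,0,-0.7],[0,0,35,0,0,0],[0,0,35,0,0,0],[0,0,35,0,0,0],[0,0,30,0,0,0],[0,0,20,0,0,0],[0,0,10,0,0,0],[0,0,6,0,0,0],[0,0,2.5,0,0,0],[0,0,0,0,0,0],[0,0,0,0,0,0]]'
python3 -c "
from h import *
rel(563.4,-265.2,20,-21)"
```

```text
t: 12.48
eef_pos: [0.564, -0.2659, 0.0215]
tool_rot: [[0.934, -0.357, 0.001], [-0.357, -0.934, -0.001], [0.002, 0.0, -1.0]]
wrist_force: [0.2, -0.6, 0.4]
finger_gap: 0.05
t 12.48 pos [ 0.564  -0.2659  0.0215] jaw -20.91 shift [-0.8 -0.5  1.5] turn [ 0.01 -0.09  0.09] F [ 0.2 -0.6  0.4] gap 50.0
```

```bash
python3 -m crank '[[0,0,1,0,0,0],[0,0,0,0,0,0],[0,0,0,0,0,0],[0,0,0,0,0,0],[0,0,0,0,0,0],[0,0,0,0,0,0],[0,0,0,0,0,0],[0,0,0,0,0,0],[0,0,0,0,0,0],[0,0,0,0,0,0]]' 10 55
python3 -m crank '[[0,0,-3,0,0,0],[0,0,-6,0,0,0],[0,0,-12,0,0,0],[0,0,-20,0,0,0],[0,0,-20,0,0,0],[0,0,-20,0,0,0],[0,0,-12,0,0,0],[0,0,-6,0,0,0],[0,0,0,0,0,0],[0,0,0,0,0,0]]'
python3 -c "
from h import *
rel(591.1,-47.3,120,-5.36)"
```

```text
t: 13.32
eef_pos: [0.5635, -0.2656, 0.0196]
tool_rot: [[0.934, -0.356, 0.0], [-0.356, -0.934, -0.0], [0.0, 0.0, -1.0]]
wrist_force: [-0.9, 0.1, 5.6]
finger_gap: 0.0157
t: 14.15
eef_pos: [0.5631, -0.2654, 0.1181]
tool_rot: [[0.934, -0.356, -0.0], [-0.356, -0.934, 0.0], [-0.0, -0.0, -1.0]]
wrist_force: [-1.4, 0.2, -2.7]
finger_gap: 0.0158
t 14.15 pos [ 0.5631 -0.2654  0.1181] jaw -20.88 shift [ -51.6 -213.8   -1.8] turn [-0.000e+00  1.000e-02 -1.552e+01] F [-1.4  0.2 -2.7] gap 15.8
```

```bash
python3 -m crank '[[-3,-12,0,0,0,0],[-6,-25,0,0,0,0],[-6,-25,0,0,0,0],[-6,-25,0,0,0,0],[-6,-25,0,0,0,0],[-6,-25,0,0,0,0],[-6,-25,0,0,0,0],[-6,-25,0,0,0,0],[-4.6,-17,0,0,0,0],[-2,-9.8,0,0,0,0],[0,0,0,0,0,-3]]'
python3 -m crank '[[0,0,0,0,0,-5],[0,0,0,0,0,-5],[0,0,0,0,0,-2.5],[0,0,4,0,0,0],[0,0,0,0,0,0],[0,0,0,0,0,0]]'
python3 - <<'E'
from h import *
rel(591.1,-47.3,81.6,-5.36);shot('wrist','w6');shot('top','t6')
E
```

```text
t: 15.07
eef_pos: [0.5909, -0.0453, 0.1175]
tool_rot: [[0.952, -0.306, -0.001], [-0.306, -0.952, 0.0], [-0.002, 0.0, -1.0]]
wrist_force: [-0.2, -0.4, -3.2]
finger_gap: 0.0156
t: 15.57
eef_pos: [0.5909, -0.0474, 0.1137]
tool_rot: [[0.995, -0.096, -0.001], [-0.096, -0.995, 0.0], [-0.001, -0.0, -1.0]]
wrist_force: [-0.2, 0.5, -3.1]
finger_gap: 0.0155
t 15.57 pos [ 0.5909 -0.0474  0.1137] jaw -5.49 shift [ 0.3 -0.1 32.1] turn [-0.    0.07 -0.13] F [-0.2  0.5 -3.1] gap 15.5
```

View pics/w6.png

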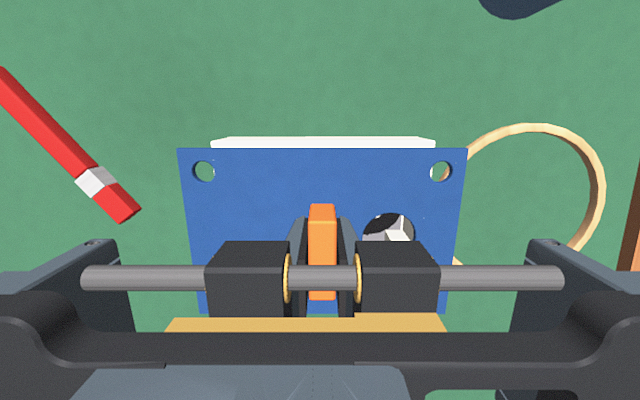

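The plate is level above the housing, with holes C at (204,171) and A at (441,171). I'll measure the plate's actual position relative to the TCP.

```bash
cat >> h.py <<'E'
def plateholes(f,zt,boxes):
    h=cv2.cvtColor(f['image'],cv2.COLOR_BGR2HSV);out=[]
    blue=((h[...,0]>100)&(h[...,0]<125)&(h[...,1]>90)).astype(np.uint8)
    for x0,y0,x1,y1 in boxes:
        m=1-blue[y0:y1,x0:x1];cs=[c for c in cv2.findContours(m,0,cv2.CHAIN_APPROX_NONE)[0]]
        c=max(cs,key=cv2.contourArea)[:,0];lo=c.min(0);hi=c.max(0);u,v=(lo+hi)/2+[x0,y0]
        print((u,v),'bbox',lo+[x0,y0],hi+[x0,y0],(ray(f,u,v,zt)*1000).round(1));out.append(ray(f,u,v,zt)*1000)
    return out
E
python3 - <<'E'
from h import *
f=load('w6');z=.1137-.0166+.005
a,c=plateholes(f,z,[(425,155,458,188),(188,155,220,188)])
d=a-c;print(np.hypot(*d[:2]),np.degrees(np.arctan2(d[1],d[0])))
t=np.arctan2(d[1],d[0]);print('centre',(a+c)/2-45*np.array([-np.sin(t),np.cos(t),0]))
f=load('t6');cv2.imwrite('pics/t6c.png',cv2.resize(f['image'][120:260,260:420],None,fx=4,fy=4,interpolation=2))
for s in(75,-75):
  for q in(45,-45):
    t=np.radians(-5.36);p=[.5911+(s*np.cos(t)-q*np.sin(t))/1e3,-.0473+(s*np.sin(t)+q*np.cos(t))/1e3]
    print(s,q,proj(f,p+[.05]),proj(load('top0'),p+[.05]))
E
```

```text
(np.float64(439.5), np.float64(171.0)) bbox [430 161] [449 181] [669.1  -9.5 102.1]
(np.float64(204.5), np.float64(171.0)) bbox [195 161] [214 181] [520.9   4.8 102.1]
148.88024690884328 -5.485556101403936
centre [590.65263746 -47.13230785 102.1       ]
75 45 [325.99486575 158.73447081] [325.99486575 158.73447081]
75 -45 [354.76960585 162.03844324] [354.76960585 162.03844324]
-75 45 [320.29447131 206.51587343] [320.29447131 206.51587343]
-75 -45 [349.30732507 209.91007803] [349.30732507 209.91007803]
```

View pics/t6c.png

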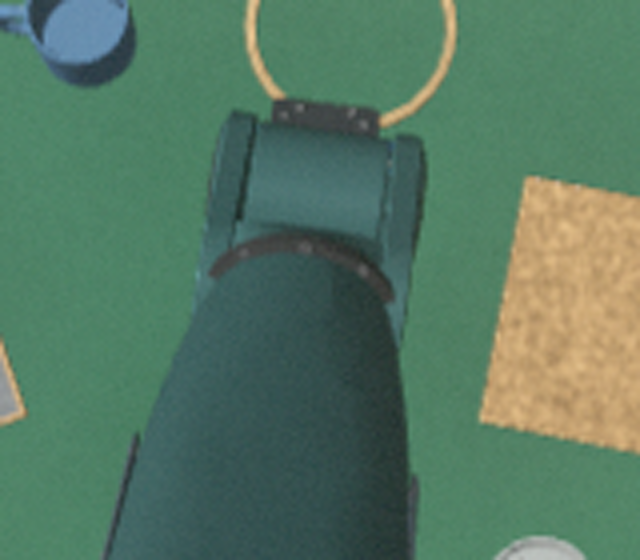

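The plate centre reads (590.7,-47.1) at -5.5°, against the housing's (591.1,-47.3) at -5.4°, so they agree to within 0.5 mm. The arm hides the view from above. I'll lower and check with the wrist and scene cameras.

```bash
python3 -m crank '[[0.4,0.2,6,0,0,-0.1],[0,0,9,0,0,0],[0,0,8,0,0,0],[0,0,5,0,0,0],[0,0,3,0,0,0],[0,0,1,0,0,0],[0,0,0,0,0,0],[0,0,0,0,0,0],[0,0,0,0,0,0]]'
python3 - <<'E'
from h import *
rel(591.1,-47.3,81.6,-5.36)
for r in brass(load('top0'),(310,148,368,222),.05):print('top',r)
f=shot('wrist','w7');g=shot('scene','s7');z=state()['eef_pos'][2]-.0116
a,c=plateholes(f,z,[(415,150,448,195),(195,150,228,195)])
d=a-c;t=np.arctan2(d[1],d[0]);print(np.hypot(*d[:2]),np.degrees(t),'centre',(a+c)/2-45*np.array([-np.sin(t),np.cos(t),0]))
for n,p in(('A',[.6704,-.0093,.05]),('C',[.5202,.0048,.05])):print(n,proj(f,p),proj(g,p))
u,v=proj(g,[.591,-.047,.06]).astype(int);print(u,v)
A=cv2.resize(f['image'][120:270,150:500],(790,339),interpolation=2)
B=cv2.resize(g['image'][v-35:v+35,u-80:u+80],(560,245),interpolation=2);B=cv2.copyMakeBorder(B,0,0,0,230,0)
cv2.imwrite('pics/c7.png',np.vstack([A,B]))
E
```

```text
t: 16.42
eef_pos: [0.592, -0.0477, 0.0828]
tool_rot: [[0.996, -0.092, 0.001], [-0.092, -0.996, -0.0], [0.001, 0.0, -1.0]]
wrist_force: [-0.4, 0.2, -3.1]
finger_gap: 0.0156
t 16.42 pos [ 0.592  -0.0477  0.0828] jaw -5.28 shift [-0.9 -0.3  1.2] turn [ 0.   -0.03  0.08] F [-0.4  0.2 -3.1] gap 15.6
top (array([347.2, 150.1]), 80, array([698.7, -74.8]))
top (array([347.1, 180.5]), 220, array([603.4, -76.5]))
top (array([334.9, 200.7]), 24, array([539.8, -40. ]))
(np.float64(438.5), np.float64(171.0)) bbox [430 161] [447 181] [669.5  -9.4  71.2]
(np.float64(204.5), np.float64(170.5)) bbox [195 160] [214 181] [521.9   4.6  71.2]
148.20992917912108 -5.420074960020722 centre [591.43884797 -47.20473078  71.18146784]
A [427.85326559 165.2093047 ] [319.10929449 228.49970097]
C [214.0893061  164.95943673] [328.32705256 205.24710304]
311 212
```

View pics/c7.png

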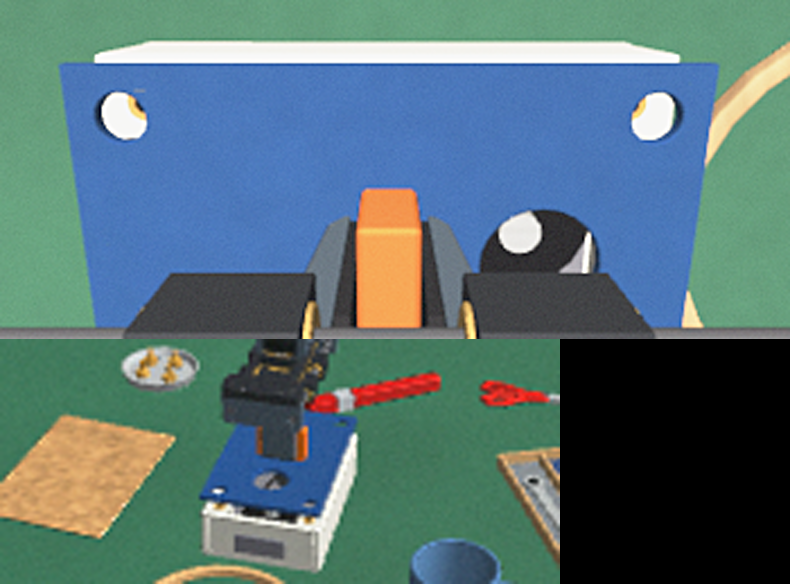

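```bash
python3 -m crank '[[-0.4,0,1,0,0,0],[0,0,0,0,0,0],[0,0,0,0,0,0],[0,0,0,0,0,0],[0,0,0,0,0,0],[0,0,0,0,0,0]]'
python3 - <<'E'
from h import *
rel(591.1,-47.3,81.6,-5.36)
f=load('w7');t=np.radians(-5.36)
print('spindle seen',ray(f,380.4,223.2,.045)*1000,'expected',591.1+45*np.cos(t),-47.3+45*np.sin(t))
f=shot('wrist','w8');z=state()['eef_pos'][2]-.0116
a,c=plateholes(f,z,[(415,150,448,195),(195,150,228,195)])
t=-.0946;print('centre',(a+c)/2-45*np.array([-np.sin(t),np.cos(t),0]))
cv2.imwrite('pics/c8.png',np.hstack([cv2.resize(f['image'][150:190,190:230],None,fx=9,fy=9,interpolation=2),cv2.resize(f['image'][150:190,410:455],None,fx=9,fy=9,interpolation=2)]))
for n,p in(('A',[.6704,-.0093,.05]),('C',[.5202,.0048,.05])):print(n,proj(f,p))
print(state()['joint_velocities'])
E
```

```text
t: 17.02
eef_pos: [0.5913, -0.0476, 0.0815]
tool_rot: [[0.996, -0.092, 0.0], [-0.092, -0.996, 0.0], [0.0, -0.0, -1.0]]
wrist_force: [-0.6, 0.3, -2.5]
finger_gap: 0.0161
t 17.02 pos [ 0.5913 -0.0476  0.0815] jaw -5.28 shift [-0.3 -0.3 -0.1] turn [-0.   -0.    0.08] F [-0.6  0.3 -2.5] gap 16.1
spindle seen [636.44830357 -52.01213075  45.        ] expected 635.9032339891979 -51.50359656831877
(np.float64(438.5), np.float64(171.0)) bbox [430 161] [447 181] [668.8  -9.3  69.8]
(np.float64(204.5), np.float64(170.5)) bbox [195 160] [214 181] [521.3   4.6  69.8]
centre [590.79199847 -47.14945546  69.84793496]
A [429.4644419  165.52611801]
C [214.34219934 165.25497162]
[ 0.02938983  0.03090066 -0.00119823 -0.02887134  0.03779713  0.091457  ]
```

View pics/c8.png

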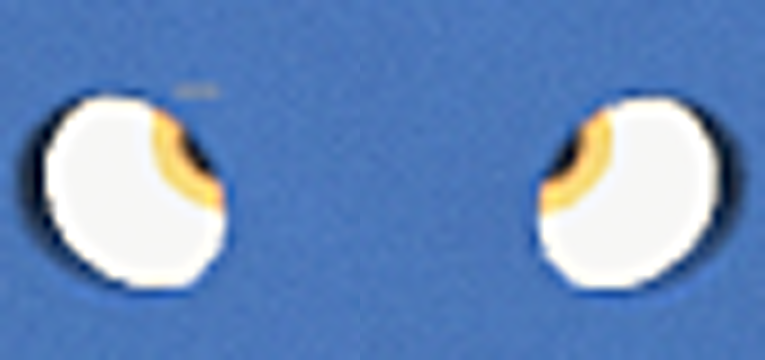

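The two views through holes C and A mirror each other. The brass threads at crop (195,150) and (575,150) are within about 1 px of where they should be, and the spindle agrees within 0.8 mm. Handing in.

```bash
python3 -c "
from h import *
close_job();s=state();print(s['t'],s['eef_pos'],s['finger_gap'])"
```

```text
the job is handed in; nothing more can be done
the job is handed in; nothing more can be done
```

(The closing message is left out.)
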